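# Test and sort the charged hand lanterns

## Robot

A 6-joint arm with a two-finger parallel gripper is mounted at the origin on the work surface. World frame = base frame: x ahead of the robot, y to its left, z up, the work surface at z = 0. Lengths are in m, angles in rad, forces in N, time in s.
With the tool pointing down it reaches from about 0.225 to 0.875 m from the base axis. Payload 3.4 kg.
Tool frame: the origin (TCP) lies between the finger pads; the fingertips stand 11 mm ahead of it and the grasp point (between the pads) lies 8 mm behind it; z points along the fingers, y is the line along which they close (so a half turn about z gives the same grasp; the last joint's range is limited). The gripper opens to 85 mm and grips with 20 to 120 N. Pads are 22 mm wide; open, the fingers measure 114 mm over their backs; the gripper's body (76 mm by 85 mm) begins 54 mm behind the grasp point. The pads swing forward as they close: fully open they stand 13 mm farther back than shut.
Start: joints at [1.154, 0.276, 1.505, -0, 1.361, -0.121], TCP at [0.168, 0.55, 0.242] pointing down, gripper open.
Joint ranges: [-2.89, 2.89], [-0.75, 2.08], [0.22, 2.7], [-1.18, 4.32], [0.11, 2.71], [-2.7, 2.7]. Speed limits (rad/s): [2.57, 2.57, 3.14, 3.14, 3.14, 3.14].

## Interface

Orientations are given as a unit quaternion [w, x, y, z].
In Python, from rig import sensors, eyes, manip gives the robot as it stands.
- The arm moves only by the tool drive_tool, never from a script. Its argument "deltas" is a list of rows, each an object with "linear": the shift along the world's x, y, z in mm, a list of three; "twist": the turn about the world's z in degrees; "claw": the opening, from 0 (shut) to 1 (fully open). In form: [{"linear": [tx, ty, tz], "twist": twist, "claw": claw}, ...]. A call has 1 to 12 rows; each row is the pose to reach, as a shift and turn from the pose commanded when the call began; what a row does not reach only later rows make up. A row lasts 1/12 s, in which the tool goes at most 41.7 mm and 7.16 degrees, less where a joint would pass 70% of its speed; a pose out of reach is approached as far as the arm can. A call with a gripper value outside its range is refused whole. The fingers move at their own pace and stop on an object; "squeeze" is the grip in N (left out, the last holds). Time passes only in rows, so rows that repeat a pose let the fingers close. It gives the time, the measured TCP pose, the force, the opening and the grip force at its end, in the units of the state.
- sensors.get_state(): the state, without advancing time (a new reading comes with each control period).
- eyes.get_image(name): name is "scene" or "top"; returns the picture (480x640x3 uint8, red, green, blue); there is no depth.
- eyes.camera_model(name): a dict with "intrinsics" (3x3 intrinsics, pixels), "R" (3x3) and "t" (3): a world point X has camera coordinates R X + t. Camera axes: x right, y down, z forward; pixel columns grow to the right and rows downward; lengths in m; the calibration is good to about 2 mm. A picture is of the moment at which its call begins. camera_model takes no time and is no camera call.
- manip.sign_off(): hands the job in; it is judged then, once.
The state is a dict: "clock": time; "qpos": joint angles; "qd": joint speeds; "effort": joint torques, N m; "position": TCP position; "ee_rot": TCP orientation; "contact_force": force on the tool from outside, world axes, zero at the start; "moment": the same for the moment, N m; "width": finger opening in m; "gripper_force": force on a finger pad.
Only numpy, scipy, OpenCV 4.12 (cv2) and the standard library are available. Lean on these libraries where they do the work, as an engineer would, in place of code of your own. Each camera call takes 0.05 s, during which the arm holds its last target. There are 200 camera calls.

## Task

Press the key on the lantern charger fully down and let it up to stop the machine, then clear its catch tray: press the button of every lantern until it clicks and stays in, feeling how hard it is, and stand the lanterns with a stiff button in the deep tote and those with a weak button in the shallow bait tray, upright and flat on the floor of the box. When all are switched on and sorted, press the charger's key fully down once more to restart it and let it up; leave the other things on the table where they are.

Things in the scene. Friction and masses are not known exactly. Their poses are not given: they have to be found in the camera images.
- lantern1: hand lantern: grey plastic block 108 long (its x) x 52 (y) x 34 high, 0.25 kg, with a black handle and a red button on top. Origin: centre of the underside; z up. All look alike and are to be told apart only by feel: some buttons are weak (3 N at most), some stiff (11 N at most). May be absent.
- grip1 (a point): middle of the carrying handle of lantern1, the place to grip it, closing across the lantern's y; at x = -14, y = 0, z = 66 mm of the lantern. The handle is a level bar along x, 50 long, 14 thick across y, from 58 to 74 above the underside, on two posts, with a gap below it.
- switch1 (a joint): how far the button of lantern1 is pressed, m: 0 out, 0.010 fully in. Button 30 across, centred at x = +34, y = 0 of the lantern, its top 50 above the underside when out, 40 when in. Sprung over-centre: resistance peaks (3 or 11 N) about 2 mm down and vanishes at 5 mm, where it clicks down by itself and stays in for good.
- lantern2: like lantern1: same sizes and axes; button weak or stiff, to be felt. May be absent.
- grip2 (a point): middle of the carrying handle of lantern2, the place to grip it, closing across the lantern's y; at x = -14, y = 0, z = 66 mm of the lantern.
- switch2 (a joint): how far the button of lantern2 is pressed, m: 0 out, 0.010 fully in. Like switch1.
- lantern3: like lantern1: same sizes and axes; button weak or stiff, to be felt. May be absent.
- grip3 (a point): middle of the carrying handle of lantern3, the place to grip it, closing across the lantern's y; at x = -14, y = 0, z = 66 mm of the lantern.
- switch3 (a joint): how far the button of lantern3 is pressed, m: 0 out, 0.010 fully in. Like switch1.
- lantern4: like lantern1: same sizes and axes; button weak or stiff, to be felt. May be absent.
- grip4 (a point): middle of the carrying handle of lantern4, the place to grip it, closing across the lantern's y; at x = -14, y = 0, z = 66 mm of the lantern.
- switch4 (a joint): how far the button of lantern4 is pressed, m: 0 out, 0.010 fully in. Like switch1.
- charger: fixed lantern charger, catch tray on the robot's side. Origin: on the table under the middle of the catch tray; x points from the tray to the cabinet. Tray: aluminium, 160 (x) x 340 (y), floor 6 and rim 22 above the table. Lanterns stand side by side in it, roughly along the charger's x, button end either way. Grey cabinet behind it: a step 90 high from x = 81 to 181, then 120 high to x = 281, 340 wide.
- key_top (a point): centre of the top of the charger's black round key, 36 across, on the 90 high step of the cabinet (left end of it); the key's top is 114 above the table, pressed straight down.
- key (a joint): how far the charger's key is pressed, m: 0 out, 0.008 fully down. Plain spring, about 2 N to start and 6 N fully down; it comes back up when let go.
- tote: deep grey plastic tote, open on top, fixed: 200 (x) x 150 (y) outside, 70 high, walls and floor 5 thick. Origin: centre of the underside. Two lanterns fit side by side with their long axes along the tote's y, at about x = +46 and -46. It may be on the left or on the right.
- bait_tray: shallow blue plastic bait tray, open on top, fixed: 200 (x) x 150 (y) outside, 30 high, walls and floor 5 thick. Origin: centre of the underside. Room for two lanterns as in the tote. On the side where the tote is not.
- reel: silver fishing reel lying flat, 68 across, 50 high; origin: centre of the underside. Not part of the job: leave alone.
- mould: white ceramic sinker mould, slab 70 x 110 x 30 high; origin: centre of the underside. Not part of the job: leave alone.
- jar: glass jar, 64 across, 85 high; origin: centre of the underside. Not part of the job: leave alone.
- mug: blue mug, 76 across, 85 high; origin: centre of the underside. Not part of the job: leave alone.
- can: steel can, 60 across, 100 high; origin: centre of the underside. Not part of the job: leave alone.
- spool: wooden line spool, 70 across, 50 high; origin: centre of the underside. Not part of the job: leave alone.
- camp_lamp: large round camp lamp, 110 across, 150 high plus bail, at the far left; origin: centre of the underside. Not part of the job: leave alone.
Things that resemble listed ones, but are neither listed nor needed, are in the scene too. Leave any pink look-alike of the lantern3 alone.

How it is judged:
By the outcome, as a careful person would: the job done as asked, in the order asked, and still so for the second after the job is handed in, with the robot touching nothing.
Of lantern1, lantern2, lantern3, lantern4 only 3 to 4 are there at a start; the rules pass over those that are not, and their reading is None.
At some moment in a run one of lantern1, lantern2, lantern3, lantern4 may be knocked a few centimetres aside while the robot is not near it.
Once in a run the grip may slacken for a moment while it holds something.
It also fails if it takes over 210 s, if anything falls off the work surface, if the arm or the gripper's body presses on something with over 40 N, if the wrist force passes 120 N, or if a joint passes its speed limit or range.

## Working session

There is one attempt and no reset: what is moved stays moved. The work goes in short steps, Python scripts to look and compute and a tool call to move; the robot and the scene stay as the last step left them, time stands still between calls to the robot, and variables do not carry over. Pictures are saved under pics/ and viewed, at most 14 in all, crops included, and the job is handed in when it is done.

Besides the shell and the picture viewer there is one more tool, called after "Emit:" as name(argument=value, ...) on one line, values as JSON. drive_tool: Moves the arm, as the interface text tells. Its arguments: {"type":"object","properties":{"deltas":{"type":"array","items":{"type":"object","properties":{"linear":{"type":"array","items":{"type":"number"}},"twist":{"type":"number"},"claw":{"type":"number"}}}},"squeeze":{"type":"number"}},"required":["deltas"]}

```bash
ls; mkdir -p pics
cat > h.py <<'E'
import numpy as np, cv2
from rig import sensors, eyes, manip
def snap(cam,name):
    im=eyes.get_image(cam); cv2.imwrite(f'pics/{name}.png',cv2.cvtColor(im,cv2.COLOR_RGB2BGR)); return im
def ray(cam,u,v,z):
    m=eyes.camera_model(cam);K=np.array(m['intrinsics']);R=np.array(m['R']);t=np.array(m['t'])
    d=R.T@np.linalg.solve(K,[u,v,1.]);c=-R.T@t
    return c+d*(z-c[2])/d[2]
def proj(cam,X):
    m=eyes.camera_model(cam);K=np.array(m['intrinsics']);p=K@(np.array(m['R'])@np.array(X)+np.array(m['t']));return p[:2]/p[2]
E
python3 - <<'E'
from h import *
snap('top','t0');snap('scene','s0')
s=sensors.get_state();print(s)
for c in('top','scene'):
    m=eyes.camera_model(c);print(m)
E
```

```text
pics
{'clock': 0.1, 'qpos': array([ 1.15399065e+00,  2.76527736e-01,  1.50602625e+00,  3.40702256e-05,
        1.36071729e+00, -1.20995336e-01]), 'qd': array([ 0.00027429, -0.00134192, -0.0036262 , -0.00240605,  0.0008873 ,
        0.00190811]), 'effort': array([ 1.70388375e-03, -4.17691076e+01, -2.46406031e+01, -1.90054521e-05,
        5.67808107e-03,  1.58191779e-05]), 'position': array([0.1674219 , 0.54959796, 0.24152064]), 'ee_rot': array([-2.39040044e-04,  1.47369973e-01,  9.89081082e-01, -8.04723546e-04]), 'contact_force': array([-0.2204664 , -0.56386185, -0.73698258]), 'moment': array([ 0.00123873,  0.00031556, -0.00509023]), 'gripper_force': 0.0, 'width': 0.08538738882411087}
{'intrinsics': array([[473.28782036,   0.        , 326.59505295],
       [  0.        , 473.28782036, 245.66665028],
       [  0.        ,   0.        ,   1.        ]]), 'R': array([[ 0.01742313, -0.99983923, -0.00423658],
       [-0.97429224, -0.01602576, -0.22471717],
       [ 0.22461315,  0.00804294, -0.97441482]]), 't': array([0.0752068 , 0.50243986, 1.39797006])}
{'intrinsics': array([[566.54787986,   0.        , 325.50232596],
       [  0.        , 566.54787986, 241.0312481 ],
       [  0.        ,   0.        ,   1.        ]]), 'R': array([[ 0.78890487,  0.61423098,  0.01869229],
       [ 0.35865414, -0.43552153, -0.82564411],
       [-0.4989953 ,  0.65805873, -0.56388154]]), 't': array([-0.41810575, -0.06583231,  1.88588078])}
```

View pics/t0.png

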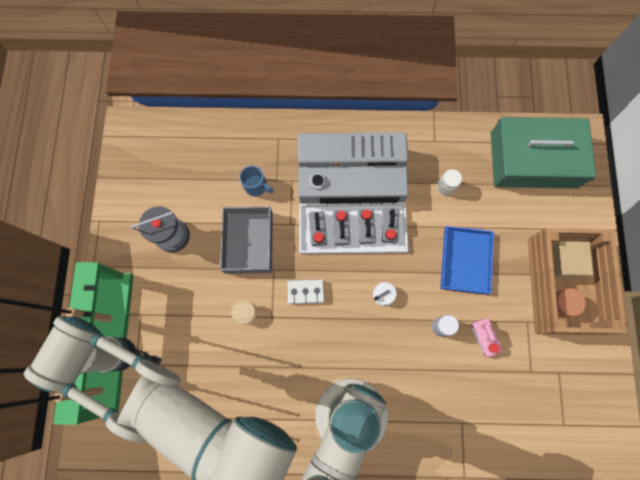

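View pics/s0.png

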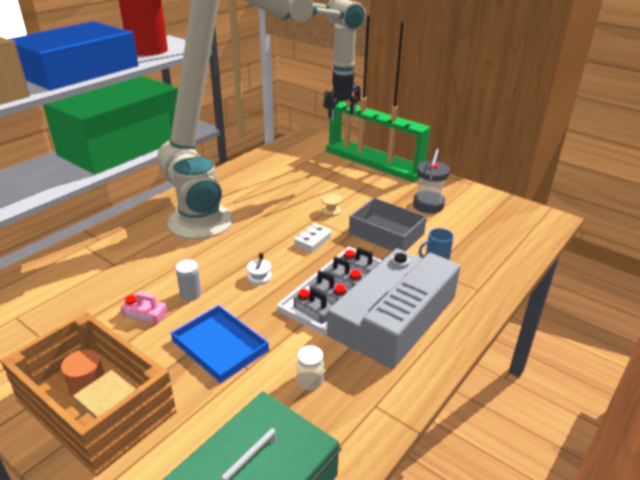

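The top view shows four lanterns in the tray at about (318,228), (341,226), (367,226) and (391,226). The key is at (317,180), the tote at (246,240), the bait tray at (467,260) and the pink decoy at (486,338). Next I measure these positions.

```bash
cat >> h.py <<'E'
def yaw(s=None):
    from scipy.spatial.transform import Rotation as Ro
    s=s or sensors.get_state();q=s['ee_rot'];y=Ro.from_quat([q[1],q[2],q[3],q[0]]).as_matrix()[:,1]
    return np.degrees(np.arctan2(y[1],y[0]))
def blobs(mask,cam,z,amin=15):
    n,l,st,c=cv2.connectedComponentsWithStats(mask.astype(np.uint8))
    return [(c[i].round(1),st[i,4],(ray(cam,*c[i],z)*1000).round(0)) for i in range(1,n) if st[i,4]>=amin]
def red(im):
    a=im.astype(int);return (a[...,0]>150)&(a[...,1]<70)&(a[...,2]<70)
def show(im,name,u0,v0,u1,v1,f):
    cv2.imwrite(f'pics/{name}.png',cv2.cvtColor(cv2.resize(im[v0:v1,u0:u1],None,fx=f,fy=f,interpolation=cv2.INTER_CUBIC),cv2.COLOR_RGB2BGR))
E
python3 - <<'E'
from h import *
im=cv2.cvtColor(cv2.imread('pics/t0.png'),cv2.COLOR_BGR2RGB);a=im.astype(int)
print('yaw',yaw())
for b in blobs(red(im),'top',.056):print('red',b)
dark=(a.max(2)<45); dark[:160]=0;dark[260:]=0;dark[:,:295]=0;dark[:,415:]=0
for b in blobs(dark,'top',.08,8):print('dark',b)
for b in blobs(dark,'top',.114,8):print('key',b)
blue=(a[...,2]>120)&(a[...,0]<60)&(a[...,2]-a[...,1]>60);blue[:200]=0;blue[:,:420]=0
n=(blue*255).astype(np.uint8);cs=max(cv2.findContours(n,0,2)[0],key=cv2.contourArea);r=cv2.minAreaRect(cs);print(r)
P=np.array([ray('top',*p,.03)*1000 for p in cv2.boxPoints(r)]);print(P.round(),P.mean(0))
show(im,'c0',210,150,420,270,3.8)
E
```

```text
yaw 73.05091870872423
dark (array([381.6, 163.5]), np.int32(53), array([764., -85.,  80.]))
dark (array([319. , 177.6]), np.int32(10), array([714., 111.,  80.]))
dark (array([357.6, 199.8]), np.int32(345), array([643., -10.,  80.]))
dark (array([391.1, 224.6]), np.int32(11), array([ 565., -112.,   80.]))
dark (array([368.1, 234.1]), np.int32(8), array([534., -42.,  80.]))
key (array([381.6, 163.5]), np.int32(53), array([750., -81., 114.]))
key (array([319. , 177.6]), np.int32(10), array([701., 110., 114.]))
key (array([357.6, 199.8]), np.int32(345), array([631.,  -8., 114.]))
key (array([391.1, 224.6]), np.int32(11), array([ 556., -108.,  114.]))
key (array([368.1, 234.1]), np.int32(8), array([525., -39., 114.]))
((467.4264221191406, 258.53045654296875), (45.09938430786133, 58.13758850097656), 4.085616588592529)
[[ 386. -275.   30.]
 [ 571. -295.   30.]
 [ 563. -436.   30.]
 [ 379. -413.   30.]] [ 474.83789605 -354.89362338   30.        ]
```

View pics/c0.png

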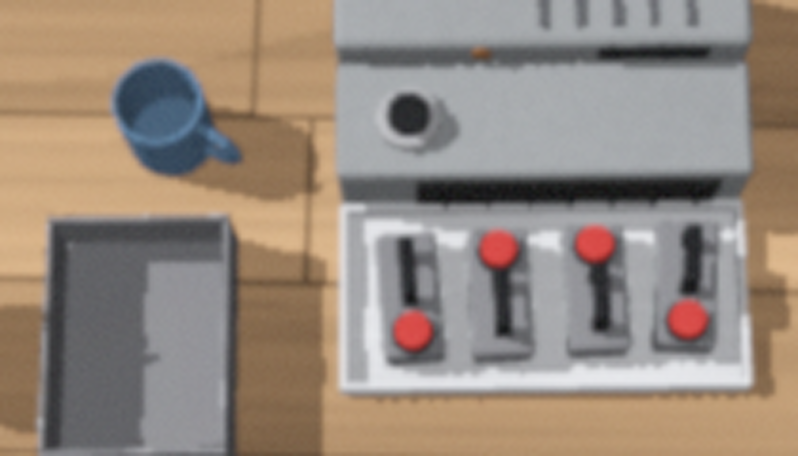

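The crop shows the key at about (317.5,180). Lanterns L1 and L4 have their button toward the robot; L2 and L3 have it toward the cabinet. I'll tighten the colour masks.

```bash
cat >> h.py <<'E'
def red(im):
    a=im.astype(int);return (a[...,0]>140)&(a[...,0]>1.9*a[...,1])&(a[...,0]>1.9*a[...,2])
def lant(im,ztop,win,dz=.024,dark=70):
    """buttons at height ztop, handle top dz above; win=u0,v0,u1,v1"""
    u0,v0,u1,v1=win;W=np.zeros(im.shape[:2],bool);W[v0:v1,u0:u1]=1
    H=np.array([ray('top',u,v,ztop+dz)[:2]*1000 for v,u in np.argwhere(W&(im.max(2)<dark))]).reshape(-1,2)
    for c,ar,p in blobs(red(im)&W,'top',ztop):
        b=ray('top',*c,ztop)[:2]*1000
        # restrict to dark pixels in ring around the button and nearby as a bar
        d=H-b; r=np.hypot(*d.T); s=d[(r>18)&(r<80)]
        if len(s)<4: print('btn',c,ar,b.round(),'no handle');continue
        best=max(np.arange(0,360,1),key=lambda t:np.sum((abs(-s[:,0]*np.sin(np.radians(t))+s[:,1]*np.cos(np.radians(t)))<9)&(s@[np.cos(np.radians(t)),np.sin(np.radians(t))]>0)))
        q=np.radians(best);k=(abs(-s[:,0]*np.sin(q)+s[:,1]*np.cos(q))<14)&(s@[np.cos(q),np.sin(q)]>0)
        m=s[k].mean(0);t=np.arctan2(m[1],m[0]);e=np.array([np.cos(t),np.sin(t)])
        print('btn',c.round(1),ar,b.round(),'handle mean dist',np.hypot(*m).round(),'n',k.sum(),'dir(btn->handle)deg',np.degrees(t).round(1),'grip',(b+48*e).round(),'meanhandle',(b+m).round())
E
python3 - <<'E'
from h import *
im=cv2.cvtColor(cv2.imread('pics/t0.png'),cv2.COLOR_BGR2RGB);a=im.astype(int)
lant(im,.056,(300,207,408,250))
k=(a.max(2)<70);k[:165]=0;k[192:]=0;k[:,:305]=0;k[:,330:]=0
print('key',blobs(k,'top',.114,5))
# tray outline corners at rim (crop px)
for n,(u,v),z in [('trayNL',(342,389),.022),('trayNR',(751,386),.022),('trayFL',(343,205),.022),('stepFL',(337,65),.09),('stepFR',(748,65),.09),('toteFL',(49,217),.07),('toteFR',(231,217),.07),('toteNR',(231,452),.07),('toteNL',(42,449),.07)]:
    print(n,(ray('top',u/3.8+209.6,v/3.8+149.6,z)*1000).round())
E
```

```text
btn [340.6 215. ] 70 [600.  42.] handle mean dist 51.0 n 58 dir(btn->handle)deg -175.6 grip [553.  38.] meanhandle [550.  38.]
btn [366.1 213.8] 68 [606. -38.] handle mean dist 51.0 n 61 dir(btn->handle)deg -176.3 grip [558. -41.] meanhandle [555. -41.]
btn [390.5 233.6] 74 [ 543. -113.] handle mean dist 45.0 n 60 dir(btn->handle)deg -2.1 grip [ 591. -115.] meanhandle [ 587. -115.]
btn [318.3 236.6] 74 [530. 110.] handle mean dist 42.0 n 47 dir(btn->handle)deg 5.7 grip [578. 115.] meanhandle [572. 114.]
key [(array([317.4, 179.9]), np.int32(76), array([693., 115., 114.]))]
trayNL [488. 168.  22.]
trayNR [ 496. -170.   22.]
trayFL [647. 172.  22.]
stepFL [745. 176.  90.]
stepFR [ 751. -161.   90.]
toteFL [617. 409.  70.]
toteFR [620. 260.  70.]
toteNR [425. 252.  70.]
toteNL [425. 402.  70.]
```

Emit:
drive_tool(deltas=[{"linear":[264,-217,-20],"twist":17,"claw":0},{"linear":[264,-217,-20],"twist":17,"claw":0},{"linear":[264,-217,-20],"twist":17,"claw":0},{"linear":[264,-217,-20],"twist":17,"claw":0},{"linear":[264,-217,-20],"twist":17,"claw":0},{"linear":[264,-217,-20],"twist":17,"claw":0},{"linear":[264,-217,-20],"twist":17,"claw":0},{"linear":[264,-217,-20],"twist":17,"claw":0},{"linear":[264,-217,-20],"twist":17,"claw":0},{"linear":[264,-217,-20],"twist":17,"claw":0}])

```text
clock: 0.93
position: [0.4345, 0.3302, 0.2214]
ee_rot: [0.0, 0.002, 1.0, -0.001]
contact_force: [-0.1, -0.1, -0.6]
width: -0.0004
gripper_force: 0.0
```

Emit:
drive_tool(deltas=[{"linear":[264,-218,-82],"twist":0,"claw":0},{"linear":[264,-218,-82],"twist":0,"claw":0},{"linear":[264,-218,-82],"twist":0,"claw":0},{"linear":[264,-218,-82],"twist":0,"claw":0},{"linear":[264,-218,-82],"twist":0,"claw":0},{"linear":[264,-218,-82],"twist":0,"claw":0},{"linear":[264,-218,-82],"twist":0,"claw":0},{"linear":[264,-218,-82],"twist":0,"claw":0},{"linear":[264,-218,-82],"twist":0,"claw":0},{"linear":[264,-218,-82],"twist":0,"claw":0},{"linear":[264,-218,-82],"twist":0,"claw":0}])

```text
clock: 1.85
position: [0.6952, 0.1153, 0.1389]
ee_rot: [-0.001, 0.0, 1.0, 0.0]
contact_force: [-0.6, 1.1, 0.1]
width: 0.0003
gripper_force: 0.0
```

Run:
```python
from h import *
im=snap('top','t1')
i2=snap('scene','s1');s=sensors.get_state();print(s['clock'],s['position'],yaw(s),s['contact_force'],s['width'],s['qpos'])
lant(im,.056,(300,207,408,250))
a=im.astype(int);b=cv2.inRange(cv2.cvtColor(im,cv2.COLOR_RGB2HSV),(105,150,60),(125,255,255));b[:200]=0;b[:,:430]=0;b[305:]=0;b[:,505:]=0
c=max(cv2.findContours(b,0,2)[0],key=cv2.contourArea);h=cv2.convexHull(c)[:,0,:]
W=np.array([ray('top',*p,.03)[:2]*1000 for p in h],np.float32);print(cv2.minAreaRect(W))
p=proj('scene',s['position']).astype(int);print(p)
A=i2[200:330,300:500];B=im[140:270,280:420]
cv2.imwrite('pics/c1.png',cv2.cvtColor(np.hstack([cv2.resize(A,(400,260)),cv2.resize(B,(280,260))]),cv2.COLOR_RGB2BGR))
```

```text
1.95 [0.69438777 0.11660212 0.14025915] 90.10731257189443 [ 0.66367333 -0.00186072  0.28526954] -8.513770102151472e-05 [ 6.70640015e-02  5.30587613e-01  1.35068653e+00  1.20703170e-03
  1.26180667e+00 -1.50597401e+00]
btn [366.1 213.9] 69 [605. -38.] handle mean dist 50.0 n 59 dir(btn->handle)deg -176.2 grip [557. -41.] meanhandle [555. -41.]
btn [343.4 214.8] 24 [601.  33.] handle mean dist 76.0 n 13 dir(btn->handle)deg -111.1 grip [584. -12.] meanhandle [574. -38.]
btn [390.5 233.7] 76 [ 543. -113.] handle mean dist 46.0 n 70 dir(btn->handle)deg -2.0 grip [ 591. -115.] meanhandle [ 589. -115.]
((471.2839050292969, -353.87042236328125), (149.3901824951172, 197.60035705566406), 84.04251098632812)
[400 247]
```

View pics/c1.png

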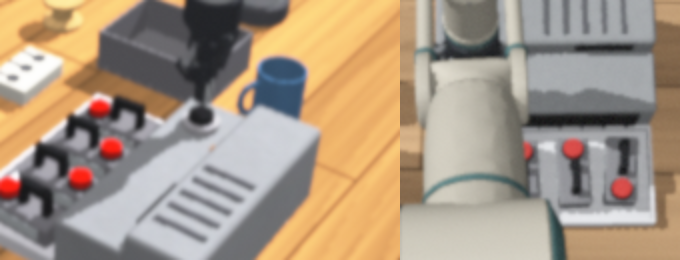

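The fingertips stand right over the black key. The bait tray fits at (471,-354) with yaw about -6° and a size of 198x149, which matches the given 200x150. Pressing the key now.

Emit:
drive_tool(deltas=[{"linear":[0,0,-12],"twist":0,"claw":0},{"linear":[0,0,-15],"twist":0,"claw":0},{"linear":[0,0,-18],"twist":0,"claw":0},{"linear":[0,0,-20],"twist":0,"claw":0},{"linear":[0,0,-22],"twist":0,"claw":0},{"linear":[0,0,-23],"twist":0,"claw":0},{"linear":[0,0,-23],"twist":0,"claw":0},{"linear":[0,0,-23],"twist":0,"claw":0}])

```text
clock: 2.62
position: [0.6952, 0.1157, 0.118]
ee_rot: [-0.0, -0.0, 1.0, 0.001]
contact_force: [-2.5, 1.5, 5.3]
width: -0.0
gripper_force: 2.7
```

Emit:
drive_tool(deltas=[{"linear":[0,0,-1],"twist":0,"claw":0},{"linear":[0,0,-2],"twist":0,"claw":0},{"linear":[0,0,-3],"twist":0,"claw":0},{"linear":[0,0,-4],"twist":0,"claw":0},{"linear":[0,0,-4],"twist":0,"claw":0},{"linear":[0,0,-4],"twist":0,"claw":0}])

```text
clock: 3.12
position: [0.6954, 0.1157, 0.1169]
ee_rot: [0.001, -0.0, 1.0, 0.001]
contact_force: [-6.4, 2.0, 15.1]
width: -0.0001
gripper_force: 7.9
```

The key is bottomed: TCP z is 0.117 and the force, 15 N, is past the spring's 6 N. I release it and move to the L1 button.

Emit:
drive_tool(deltas=[{"linear":[0,0,6],"twist":0,"claw":0},{"linear":[0,0,40],"twist":0,"claw":0},{"linear":[-40,-1,40],"twist":0,"claw":0},{"linear":[-80,-2,40],"twist":0,"claw":0},{"linear":[-120,-4,30],"twist":0,"claw":0},{"linear":[-160,-5,5],"twist":0,"claw":0},{"linear":[-165,-5,-30],"twist":5,"claw":0},{"linear":[-165,-5,-37],"twist":5,"claw":0},{"linear":[-165,-5,-37],"twist":5,"claw":0},{"linear":[-165,-5,-37],"twist":5,"claw":0}])

```text
clock: 3.95
position: [0.5334, 0.1099, 0.077]
ee_rot: [0.002, -0.043, 0.999, -0.0]
contact_force: [0.2, -1.0, 0.3]
width: -0.0
gripper_force: 0.0
```

Run:
```python
from h import *
i2=snap('scene','s2');s=sensors.get_state();print(s['clock'],s['position'],yaw(s),s['contact_force'])
p=s['position'];print(proj('scene',p),proj('scene',p-[0,0,.011]))
show(i2,'c2',280,200,460,340,4)
```

```text
4.0 [0.53422972 0.110009   0.07767055] 94.9721573570834 [-0.06705568  0.08717199  0.67498181]
[350.38434492 245.75227096] [350.22061459 248.84528272]
```

View pics/c2.png

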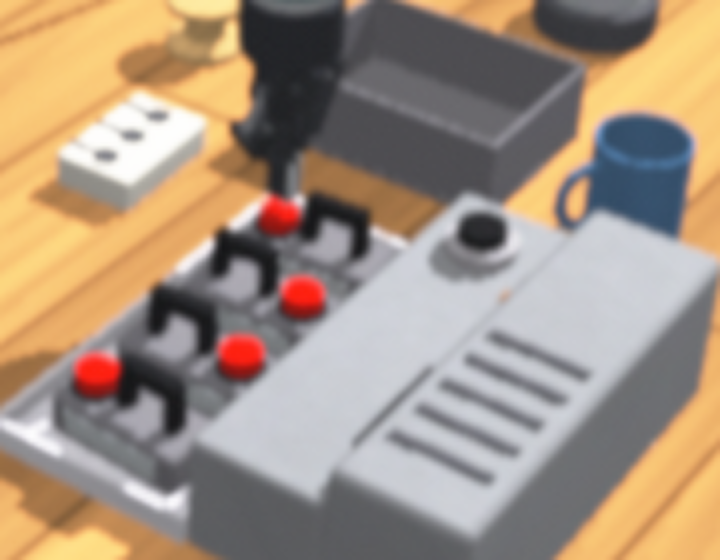

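The closed fingertips stand just above the L1 button. Pressing in small steps.

Emit:
drive_tool(deltas=[{"linear":[-2,0,-8],"twist":0,"claw":0},{"linear":[-2,0,-10],"twist":0,"claw":0},{"linear":[-2,0,-11],"twist":0,"claw":0},{"linear":[-2,0,-12],"twist":0,"claw":0},{"linear":[-2,0,-12],"twist":0,"claw":0}])

```text
clock: 4.42
position: [0.5305, 0.11, 0.0659]
ee_rot: [0.002, -0.044, 0.999, -0.0]
contact_force: [-0.8, -0.7, 9.5]
width: -0.0001
gripper_force: 4.4
```

Emit:
drive_tool(deltas=[{"linear":[0,0,-1],"twist":0,"claw":0},{"linear":[0,0,-1],"twist":0,"claw":0}])

```text
clock: 4.58
position: [0.5305, 0.11, 0.0652]
ee_rot: [0.002, -0.044, 0.999, -0.0]
contact_force: [-1.0, -1.1, 9.8]
width: -0.0001
gripper_force: 5.0
```

Emit:
drive_tool(deltas=[{"linear":[0,0,-1],"twist":0,"claw":0},{"linear":[0,0,-1],"twist":0,"claw":0}])

```text
clock: 4.75
position: [0.5304, 0.11, 0.0641]
ee_rot: [0.002, -0.044, 0.999, -0.0]
contact_force: [-0.5, -0.2, 9.0]
width: -0.0
gripper_force: 4.4
```

L1 is stiff, at about 10 N. Pushing it through, then moving to L2's button (601,42).

Emit:
drive_tool(deltas=[{"linear":[0,0,-2],"twist":0,"claw":0},{"linear":[0,0,-4],"twist":0,"claw":0},{"linear":[0,0,-6],"twist":0,"claw":0},{"linear":[0,0,-8],"twist":0,"claw":0},{"linear":[0,0,-9],"twist":0,"claw":0},{"linear":[0,0,-9],"twist":0,"claw":0}])

```text
clock: 5.25
position: [0.5293, 0.1101, 0.0568]
ee_rot: [0.001, -0.044, 0.999, 0.0]
contact_force: [-6.1, -0.9, 26.9]
width: -0.0002
gripper_force: 13.3
```

Emit:
drive_tool(deltas=[{"linear":[0,0,30],"twist":0,"claw":0},{"linear":[0,0,60],"twist":0,"claw":0},{"linear":[30,-30,60],"twist":-2,"claw":0},{"linear":[65,-65,60],"twist":-2,"claw":0},{"linear":[71,-68,40],"twist":-2,"claw":0},{"linear":[71,-68,20],"twist":-2,"claw":0},{"linear":[71,-68,18],"twist":-2,"claw":0},{"linear":[71,-68,18],"twist":-2,"claw":0}])

```text
clock: 5.92
position: [0.5979, 0.042, 0.0694]
ee_rot: [-0.003, -0.026, 1.0, 0.0]
contact_force: [-0.2, -0.2, -0.7]
width: 0.0001
gripper_force: 0.0
```

Emit:
drive_tool(deltas=[{"linear":[3,0,-2],"twist":0,"claw":0},{"linear":[3,0,-3],"twist":0,"claw":0},{"linear":[3,0,-3],"twist":0,"claw":0}])

```text
clock: 6.17
position: [0.6031, 0.0426, 0.0691]
ee_rot: [0.001, -0.027, 1.0, 0.0]
contact_force: [-0.3, 0.8, 0.9]
width: -0.0001
gripper_force: 0.0
```

Emit:
drive_tool(deltas=[{"linear":[0,0,-1],"twist":0,"claw":0},{"linear":[0,0,-1],"twist":0,"claw":0}])

```text
clock: 6.33
position: [0.6027, 0.0424, 0.0679]
ee_rot: [0.0, -0.027, 1.0, 0.0]
contact_force: [-0.5, 0.0, -0.4]
width: -0.0003
gripper_force: 0.0
```

Emit:
drive_tool(deltas=[{"linear":[0,0,-1],"twist":0,"claw":0},{"linear":[0,0,-1],"twist":0,"claw":0}])

```text
clock: 6.5
position: [0.6028, 0.0423, 0.0667]
ee_rot: [0.0, -0.027, 1.0, 0.0]
contact_force: [0.2, 0.1, 1.7]
width: -0.0001
gripper_force: 0.7
```

Emit:
drive_tool(deltas=[{"linear":[0,0,-1],"twist":0,"claw":0},{"linear":[0,0,-1],"twist":0,"claw":0}])

```text
clock: 6.67
position: [0.6028, 0.0422, 0.0656]
ee_rot: [0.0, -0.027, 1.0, 0.0]
contact_force: [-0.2, 1.1, 3.0]
width: 0.0001
gripper_force: 1.3
```

Emit:
drive_tool(deltas=[{"linear":[0,0,-1],"twist":0,"claw":0},{"linear":[0,0,-1],"twist":0,"claw":0}])

```text
clock: 6.83
position: [0.6028, 0.0422, 0.0645]
ee_rot: [0.0, -0.027, 1.0, 0.0]
contact_force: [-0.1, 2.1, 2.9]
width: 0.0002
gripper_force: 1.3
```

Emit:
drive_tool(deltas=[{"linear":[0,0,-2],"twist":0,"claw":0},{"linear":[0,0,-4],"twist":0,"claw":0},{"linear":[0,0,-6],"twist":0,"claw":0},{"linear":[0,0,-8],"twist":0,"claw":0},{"linear":[0,0,-8],"twist":0,"claw":0}])

```text
clock: 7.25
position: [0.6023, 0.0418, 0.057]
ee_rot: [-0.0, -0.027, 1.0, -0.0]
contact_force: [-1.2, -0.2, 8.2]
width: -0.0002
gripper_force: 4.0
```

L2 is weak at 3 N and bottomed at z 0.057. On to L3's button (605,-38).

Emit:
drive_tool(deltas=[{"linear":[0,0,30],"twist":0,"claw":0},{"linear":[0,0,60],"twist":0,"claw":0},{"linear":[1,-40,60],"twist":0,"claw":0},{"linear":[3,-78,60],"twist":0,"claw":0},{"linear":[3,-80,30],"twist":0,"claw":0},{"linear":[3,-80,14],"twist":0,"claw":0},{"linear":[3,-80,12],"twist":0,"claw":0},{"linear":[3,-80,12],"twist":0,"claw":0}])

```text
clock: 7.92
position: [0.6048, -0.039, 0.0676]
ee_rot: [-0.001, -0.027, 1.0, -0.0]
contact_force: [-0.4, 0.0, 0.1]
width: 0.0004
gripper_force: 0.0
```

Emit:
drive_tool(deltas=[{"linear":[0,0,-1],"twist":0,"claw":0},{"linear":[0,0,-1.5],"twist":0,"claw":0},{"linear":[0,0,-1.5],"twist":0,"claw":0}])

```text
clock: 8.17
position: [0.6058, -0.0375, 0.0671]
ee_rot: [0.0, -0.027, 1.0, 0.0]
contact_force: [0.9, 0.1, -0.4]
width: -0.0002
gripper_force: 0.0
```

Emit:
drive_tool(deltas=[{"linear":[0,0,-1],"twist":0,"claw":0},{"linear":[0,0,-1],"twist":0,"claw":0}])

```text
clock: 8.33
position: [0.6059, -0.0375, 0.0667]
ee_rot: [0.0, -0.027, 1.0, 0.0]
contact_force: [-0.5, 0.4, 5.8]
width: -0.0002
gripper_force: 2.7
```

Emit:
drive_tool(deltas=[{"linear":[0,0,-1],"twist":0,"claw":0},{"linear":[0,0,-1],"twist":0,"claw":0}])

```text
clock: 8.5
position: [0.6059, -0.0375, 0.0661]
ee_rot: [0.001, -0.027, 1.0, 0.0]
contact_force: [-1.8, 1.0, 8.1]
width: 0.0001
gripper_force: 4.0
```

L3 is stiff, 8 N and rising. Push it through, then L4's button (543,-113).

Emit:
drive_tool(deltas=[{"linear":[0,0,-2],"twist":0,"claw":0},{"linear":[0,0,-4],"twist":0,"claw":0},{"linear":[0,0,-6],"twist":0,"claw":0},{"linear":[0,0,-8],"twist":0,"claw":0},{"linear":[0,0,-9],"twist":0,"claw":0},{"linear":[0,0,-9],"twist":0,"claw":0}])

```text
clock: 9.0
position: [0.6058, -0.0377, 0.057]
ee_rot: [0.0, -0.027, 1.0, 0.0]
contact_force: [-3.0, 1.2, 10.1]
width: -0.0
gripper_force: 4.7
```

Emit:
drive_tool(deltas=[{"linear":[0,0,30],"twist":0,"claw":0},{"linear":[0,0,60],"twist":0,"claw":0},{"linear":[-30,-30,60],"twist":-5,"claw":0},{"linear":[-60,-60,60],"twist":-5,"claw":0},{"linear":[-62,-75,35],"twist":-5,"claw":0},{"linear":[-62,-75,15],"twist":-5,"claw":0},{"linear":[-62,-75,12],"twist":-5,"claw":0},{"linear":[-62,-75,12],"twist":-5,"claw":0}])

```text
clock: 9.67
position: [0.5424, -0.1129, 0.0667]
ee_rot: [-0.002, 0.017, 1.0, 0.0]
contact_force: [-1.0, -0.7, 1.4]
width: -0.0002
gripper_force: 0.6
```

Emit:
drive_tool(deltas=[{"linear":[0,0,-1],"twist":0,"claw":0},{"linear":[0,0,-1.5],"twist":0,"claw":0},{"linear":[0,0,-1.5],"twist":0,"claw":0}])

```text
clock: 9.92
position: [0.5446, -0.1126, 0.0671]
ee_rot: [0.001, 0.017, 1.0, -0.0]
contact_force: [0.2, 0.3, -0.3]
width: 0.0003
gripper_force: 0.4
```

Emit:
drive_tool(deltas=[{"linear":[0,0,-1],"twist":0,"claw":0},{"linear":[0,0,-1],"twist":0,"claw":0}])

```text
clock: 10.08
position: [0.5446, -0.1126, 0.066]
ee_rot: [0.001, 0.017, 1.0, 0.0]
contact_force: [-0.4, 0.3, 2.3]
width: -0.0003
gripper_force: 1.2
```

Emit:
drive_tool(deltas=[{"linear":[0,0,-1],"twist":0,"claw":0},{"linear":[0,0,-1],"twist":0,"claw":0}])

```text
clock: 10.25
position: [0.5445, -0.1127, 0.0648]
ee_rot: [0.001, 0.017, 1.0, 0.0]
contact_force: [2.4, 2.1, 2.6]
width: 0.0004
gripper_force: 1.4
```

L4 is weak. Push through, then back off for a clear picture.

Emit:
drive_tool(deltas=[{"linear":[0,0,-2],"twist":0,"claw":0},{"linear":[0,0,-4],"twist":0,"claw":0},{"linear":[0,0,-6],"twist":0,"claw":0},{"linear":[0,0,-8],"twist":0,"claw":0},{"linear":[0,0,-9],"twist":0,"claw":0},{"linear":[0,0,-9],"twist":0,"claw":0}])

```text
clock: 10.75
position: [0.5429, -0.113, 0.0569]
ee_rot: [-0.0, 0.017, 1.0, -0.0]
contact_force: [-4.1, 1.4, 14.7]
width: 0.0001
gripper_force: 7.8
```

Emit:
drive_tool(deltas=[{"linear":[0,0,30],"twist":0,"claw":0.4},{"linear":[0,0,70],"twist":0,"claw":0.4},{"linear":[-50,-200,140],"twist":0,"claw":0.4},{"linear":[-50,-200,140],"twist":0,"claw":0.4},{"linear":[-50,-200,140],"twist":0,"claw":0.4},{"linear":[-50,-200,140],"twist":0,"claw":0.4},{"linear":[-50,-200,140],"twist":0,"claw":0.4},{"linear":[-50,-200,140],"twist":0,"claw":0.4},{"linear":[-50,-200,140],"twist":0,"claw":0.4}])

```text
clock: 11.5
position: [0.493, -0.3164, 0.1958]
ee_rot: [0.0, 0.019, 1.0, -0.001]
contact_force: [0.1, -0.2, 0.0]
width: 0.0345
gripper_force: 0.0
```

Run:
```python
from h import *
im=snap('top','t3');s=sensors.get_state();print(s['clock'],s['position'],yaw(s),s['contact_force'],s['width'])
lant(im,.046,(295,205,408,255),.034)
A=im[150:280,210:420];B=snap('scene','s3')[200:340,260:460]
cv2.imwrite('pics/c3.png',cv2.cvtColor(np.hstack([cv2.resize(A,(420,260)),cv2.resize(B,(371,260))]),cv2.COLOR_RGB2BGR))
```

```text
11.55 [ 0.49297388 -0.31380168  0.19486979] 87.887108092524 [ 0.7440548   0.66829546 -0.29583779] 0.034183447695673407
btn [366.  214.1] 67 [608. -38.] handle mean dist 54.0 n 58 dir(btn->handle)deg -176.9 grip [560. -41.] meanhandle [554. -41.]
btn [340.6 215.7] 69 [601.  41.] handle mean dist 52.0 n 55 dir(btn->handle)deg -175.9 grip [553.  38.] meanhandle [549.  38.]
btn [390.3 234.1] 75 [ 544. -114.] handle mean dist 45.0 n 59 dir(btn->handle)deg -1.5 grip [ 592. -115.] meanhandle [ 588. -115.]
btn [318.3 237. ] 73 [531. 110.] handle mean dist 42.0 n 45 dir(btn->handle)deg 5.9 grip [579. 115.] meanhandle [572. 114.]
```

View pics/c3.png

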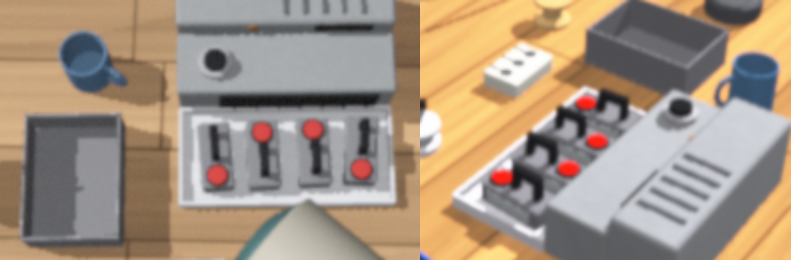

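All four buttons are in and the lanterns have not moved: stiff are L1 and L3, weak are L2 and L4. First to go is L4 (grip 590,-115) into the bait tray.

Emit:
drive_tool(deltas=[{"linear":[97,199,-60],"twist":0,"claw":0.42},{"linear":[97,199,-60],"twist":0,"claw":0.42},{"linear":[97,199,-60],"twist":0,"claw":0.42},{"linear":[97,199,-60],"twist":0,"claw":0.42},{"linear":[97,199,-60],"twist":0,"claw":0.42},{"linear":[97,199,-60],"twist":0,"claw":0.42},{"linear":[97,199,-90],"twist":0,"claw":0.42},{"linear":[97,199,-115],"twist":0,"claw":0.42},{"linear":[97,199,-131],"twist":0,"claw":0.42},{"linear":[97,199,-131],"twist":0,"claw":0.42},{"linear":[97,199,-131],"twist":0,"claw":0.42}])

```text
clock: 12.52
position: [0.5893, -0.1117, 0.0629]
ee_rot: [-0.002, 0.016, 1.0, 0.001]
contact_force: [-0.8, -1.4, -0.4]
width: 0.036
gripper_force: 0.0
```

Emit:
drive_tool(deltas=[{"linear":[0,0,0],"twist":0,"claw":0},{"linear":[0,0,0],"twist":0,"claw":0},{"linear":[0,0,0],"twist":0,"claw":0},{"linear":[0,0,0],"twist":0,"claw":0},{"linear":[0,0,0],"twist":0,"claw":0},{"linear":[0,0,0],"twist":0,"claw":0}], squeeze=70)

```text
clock: 13.02
position: [0.5912, -0.1142, 0.0652]
ee_rot: [0.001, 0.017, 1.0, -0.0]
contact_force: [-0.1, 0.0, 2.8]
width: 0.0127
gripper_force: 72.4
```

Emit:
drive_tool(deltas=[{"linear":[0,0,15],"twist":0,"claw":0},{"linear":[0,0,42],"twist":0,"claw":0},{"linear":[0,-35,45],"twist":0,"claw":0},{"linear":[0,-70,45],"twist":0,"claw":0},{"linear":[0,-105,45],"twist":-7,"claw":0},{"linear":[-10,-140,45],"twist":-14,"claw":0},{"linear":[-25,-170,45],"twist":-21,"claw":0},{"linear":[-40,-200,45],"twist":-28,"claw":0},{"linear":[-55,-225,45],"twist":-35,"claw":0},{"linear":[-70,-245,45],"twist":-42,"claw":0},{"linear":[-75,-259,45],"twist":-49,"claw":0},{"linear":[-75,-259,45],"twist":-49,"claw":0}])

```text
clock: 14.02
position: [0.5136, -0.3762, 0.1087]
ee_rot: [-0.0, 0.433, 0.901, -0.001]
contact_force: [0.6, -0.5, -3.2]
width: 0.0131
gripper_force: 71.8
```

Emit:
drive_tool(deltas=[{"linear":[0,0,0],"twist":-7,"claw":0},{"linear":[0,0,0],"twist":-14,"claw":0},{"linear":[0,0,0],"twist":-21,"claw":0},{"linear":[0,0,0],"twist":-28,"claw":0},{"linear":[0,0,0],"twist":-35,"claw":0},{"linear":[0,0,0],"twist":-42,"claw":0},{"linear":[0,0,0],"twist":-45,"claw":0},{"linear":[0,0,0],"twist":-45,"claw":0},{"linear":[0,0,0],"twist":-45,"claw":0}])

```text
clock: 14.77
position: [0.5157, -0.372, 0.1089]
ee_rot: [-0.001, 0.742, 0.671, 0.0]
contact_force: [-0.1, 0.5, -2.9]
width: 0.0127
gripper_force: 72.8
```

Run:
```python
from h import *
im=snap('top','t4');B=snap('scene','s4');s=sensors.get_state();print(s['clock'],s['position'],yaw(s),s['contact_force'],s['width'])
lant(im,.046,(295,205,408,255),.034)
A=im[200:320,380:520];B=B[230:400,130:380]
cv2.imwrite('pics/c4.png',cv2.cvtColor(np.hstack([cv2.resize(A,(373,320)),cv2.resize(B,(427,290)) if 0 else cv2.resize(B,(427,320))]),cv2.COLOR_RGB2BGR))
```

```text
14.8667 [ 0.51571715 -0.3723645   0.10910936] -5.807995617399986 [ 0.21436021  0.77435496 -2.54220173] 0.012753572382083777
btn [340.6 215.6] 70 [601.  41.] handle mean dist 53.0 n 54 dir(btn->handle)deg -176.0 grip [554.  38.] meanhandle [549.  38.]
btn [366.  214.2] 68 [607. -38.] handle mean dist 53.0 n 59 dir(btn->handle)deg -176.8 grip [559. -41.] meanhandle [554. -41.]
btn [318.3 237. ] 73 [531. 110.] handle mean dist 42.0 n 46 dir(btn->handle)deg 5.8 grip [579. 115.] meanhandle [573. 114.]
```

View pics/c4.png

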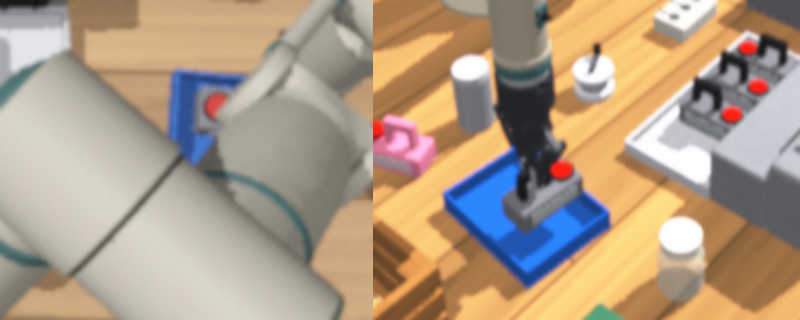

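The lantern hangs level over the far half of the bait tray. Lowering it.

Emit:
drive_tool(deltas=[{"linear":[0,0,-20],"twist":0,"claw":0},{"linear":[0,0,-36],"twist":0,"claw":0},{"linear":[0,0,-42],"twist":0,"claw":0},{"linear":[0,0,-44],"twist":0,"claw":0},{"linear":[0,0,-44.5],"twist":0,"claw":0},{"linear":[0,0,-44.5],"twist":0,"claw":0}])

```text
clock: 15.37
position: [0.5162, -0.3734, 0.0654]
ee_rot: [0.001, 0.743, 0.67, 0.0]
contact_force: [-0.0, -0.8, -2.6]
width: 0.0126
gripper_force: 72.9
```

Emit:
drive_tool(deltas=[{"linear":[0,0,-1],"twist":0,"claw":0},{"linear":[0,0,-2],"twist":0,"claw":0},{"linear":[0,0,-2],"twist":0,"claw":0}])

```text
clock: 15.62
position: [0.5162, -0.3736, 0.0642]
ee_rot: [0.001, 0.743, 0.669, 0.0]
contact_force: [-1.2, 0.2, 3.3]
width: 0.0128
gripper_force: 73.5
```

Emit:
drive_tool(deltas=[{"linear":[0,0,0],"twist":0,"claw":0.42},{"linear":[0,0,0],"twist":0,"claw":0.42},{"linear":[0,0,0],"twist":0,"claw":0.42},{"linear":[0,0,20],"twist":0,"claw":0.42},{"linear":[0,0,55],"twist":0,"claw":0.42},{"linear":[0,0,75],"twist":7,"claw":0.42},{"linear":[3,40,75],"twist":14,"claw":0.42},{"linear":[7,80,75],"twist":21,"claw":0.42},{"linear":[10,120,75],"twist":28,"claw":0.42},{"linear":[14,160,75],"twist":35,"claw":0.42},{"linear":[18,200,75],"twist":42,"claw":0.42},{"linear":[20,240,75],"twist":49,"claw":0.42}])

```text
clock: 16.62
position: [0.5359, -0.1312, 0.138]
ee_rot: [0.001, 0.396, 0.918, 0.0]
contact_force: [0.7, -0.2, 0.5]
width: 0.0359
gripper_force: 0.0
```

Emit:
drive_tool(deltas=[{"linear":[4,40,0],"twist":7,"claw":0.42},{"linear":[8,80,0],"twist":14,"claw":0.42},{"linear":[12,120,0],"twist":21,"claw":0.42},{"linear":[16,160,0],"twist":28,"claw":0.42},{"linear":[16,171,0],"twist":35,"claw":0.42},{"linear":[16,171,0],"twist":42,"claw":0.42},{"linear":[16,171,0],"twist":49,"claw":0.42},{"linear":[16,171,0],"twist":51,"claw":0.42},{"linear":[16,171,0],"twist":51,"claw":0.42}])

```text
clock: 17.37
position: [0.5517, 0.0385, 0.1378]
ee_rot: [0.0, -0.036, 0.999, 0.0]
contact_force: [0.5, -0.6, -0.4]
width: 0.036
gripper_force: 0.0
```

Run:
```python
from h import *
im=snap('top','t5');B=snap('scene','s5');s=sensors.get_state();print(s['clock'],s['position'],yaw(s),s['contact_force'],s['width'])
lant(im,.046,(295,205,408,255),.034)
lant(im,.045,(440,222,498,298),.034)
A=im[200:320,290:520];B=B[200:400,150:460]
cv2.imwrite('pics/c5.png',cv2.cvtColor(np.hstack([cv2.resize(A,(400,260)),cv2.resize(B,(400,260))]),cv2.COLOR_RGB2BGR))
```

```text
17.4667 [0.55164212 0.03810296 0.13782195] 93.98879092945228 [-0.28660219  0.16365253 -0.05410714] 0.03590463442325263
btn [458.4 243.2] 77 [ 519. -325.] handle mean dist 44.0 n 93 dir(btn->handle)deg -102.8 grip [ 508. -372.] meanhandle [ 509. -368.]
```

View pics/c5.png

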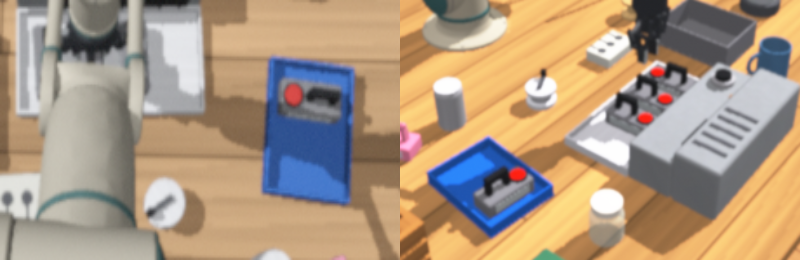

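L4 stands well in the bait tray. The three others are still in the catch tray, and the gripper is above L2. Grasping it.

Emit:
drive_tool(deltas=[{"linear":[0,0,-35],"twist":0,"claw":0.42},{"linear":[0,0,-60],"twist":0,"claw":0.42},{"linear":[0,0,-72],"twist":0,"claw":0.42},{"linear":[0,0,-73.5],"twist":0,"claw":0.42},{"linear":[0,0,-73.5],"twist":0,"claw":0},{"linear":[0,0,-73.5],"twist":0,"claw":0},{"linear":[0,0,-73.5],"twist":0,"claw":0},{"linear":[0,0,-73.5],"twist":0,"claw":0},{"linear":[0,0,-73.5],"twist":0,"claw":0},{"linear":[0,0,-73.5],"twist":0,"claw":0}])

```text
clock: 18.3
position: [0.5519, 0.038, 0.0649]
ee_rot: [0.0, -0.035, 0.999, -0.0]
contact_force: [-0.7, -0.4, -0.2]
width: 0.0128
gripper_force: 71.6
```

Emit:
drive_tool(deltas=[{"linear":[0,0,15],"twist":0,"claw":0},{"linear":[0,0,45],"twist":0,"claw":0},{"linear":[0,0,52],"twist":0,"claw":0},{"linear":[-35,0,52],"twist":0,"claw":0},{"linear":[-70,0,52],"twist":0,"claw":0},{"linear":[-100,0,52],"twist":0,"claw":0},{"linear":[-108,-15,52],"twist":0,"claw":0},{"linear":[-108,-50,52],"twist":0,"claw":0},{"linear":[-108,-85,52],"twist":0,"claw":0},{"linear":[-108,-120,52],"twist":0,"claw":0},{"linear":[-108,-155,52],"twist":0,"claw":0},{"linear":[-108,-190,52],"twist":0,"claw":0}])

```text
clock: 19.3
position: [0.4434, -0.1535, 0.1163]
ee_rot: [0.0, -0.035, 0.999, -0.0]
contact_force: [0.4, 0.5, -3.0]
width: 0.0126
gripper_force: 71.2
```

Emit:
drive_tool(deltas=[{"linear":[0,-30,0],"twist":-7,"claw":0},{"linear":[0,-60,0],"twist":-14,"claw":0},{"linear":[0,-90,0],"twist":-21,"claw":0},{"linear":[-5,-120,0],"twist":-28,"claw":0},{"linear":[-10,-140,0],"twist":-35,"claw":0},{"linear":[-15,-160,0],"twist":-42,"claw":0},{"linear":[-17,-175,0],"twist":-49,"claw":0},{"linear":[-17,-183,0],"twist":-56,"claw":0},{"linear":[-17,-183,0],"twist":-63,"claw":0},{"linear":[-17,-183,0],"twist":-70,"claw":0},{"linear":[-17,-183,0],"twist":-77,"claw":0},{"linear":[-17,-183,0],"twist":-84,"claw":0}])

```text
clock: 20.3
position: [0.4265, -0.335, 0.1158]
ee_rot: [-0.0, 0.645, 0.764, 0.0]
contact_force: [-0.1, -0.4, -3.0]
width: 0.0128
gripper_force: 71.2
```

Emit:
drive_tool(deltas=[{"linear":[0,0,0],"twist":-7,"claw":0},{"linear":[0,0,-10],"twist":-14,"claw":0},{"linear":[0,0,-15],"twist":-16,"claw":0},{"linear":[0,0,-15],"twist":-16,"claw":0},{"linear":[0,0,-15],"twist":-16,"claw":0}])

```text
clock: 20.72
position: [0.4265, -0.3347, 0.1009]
ee_rot: [-0.0, 0.742, 0.67, 0.0]
contact_force: [0.2, -0.6, -2.5]
width: 0.0127
gripper_force: 71.1
```

Run:
```python
from h import *
im=snap('top','t6');B=snap('scene','s6');s=sensors.get_state();print(s['clock'],s['position'],yaw(s),s['contact_force'],s['width'])
lant(im,.046,(295,205,408,255),.034)
A=im[200:320,290:520];B=B[200:400,150:460]
cv2.imwrite('pics/c6.png',cv2.cvtColor(np.hstack([cv2.resize(A,(400,260)),cv2.resize(B,(400,260))]),cv2.COLOR_RGB2BGR))
```

```text
20.8167 [ 0.42684312 -0.33512001  0.10148735] -5.89806151686798 [-0.64441776  0.54371835 -2.69942762] 0.012654473890356843
btn [366.  214.2] 68 [607. -38.] handle mean dist 53.0 n 59 dir(btn->handle)deg -176.8 grip [559. -41.] meanhandle [554. -41.]
btn [318.2 236.9] 72 [531. 110.] handle mean dist 42.0 n 46 dir(btn->handle)deg 5.4 grip [579. 115.] meanhandle [573. 114.]
```

View pics/c6.png

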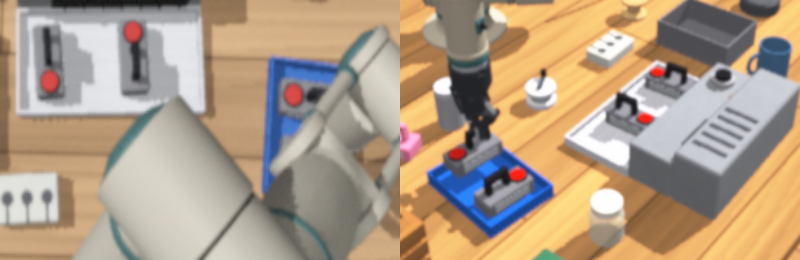

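L2 hangs over the near half of the bait tray, beside L4. Lowering it.

Emit:
drive_tool(deltas=[{"linear":[0,0,-20],"twist":0,"claw":0},{"linear":[0,0,-32],"twist":0,"claw":0},{"linear":[0,0,-36],"twist":0,"claw":0},{"linear":[0,0,-37.5],"twist":0,"claw":0},{"linear":[0,0,-38],"twist":0,"claw":0},{"linear":[0,0,-38],"twist":0,"claw":0}])

```text
clock: 21.32
position: [0.4273, -0.3355, 0.064]
ee_rot: [0.001, 0.743, 0.67, 0.0]
contact_force: [-0.1, -0.5, -2.6]
width: 0.0128
gripper_force: 71.3
```

Emit:
drive_tool(deltas=[{"linear":[0,0,-0.5],"twist":0,"claw":0},{"linear":[0,0,-1],"twist":0,"claw":0},{"linear":[0,0,-1],"twist":0,"claw":0}])

```text
clock: 21.57
position: [0.4273, -0.3356, 0.0638]
ee_rot: [0.001, 0.743, 0.67, 0.0]
contact_force: [-1.7, 1.8, 4.2]
width: 0.0128
gripper_force: 72.3
```

L2 is down. Release and go over to L1.

Emit:
drive_tool(deltas=[{"linear":[0,0,0],"twist":0,"claw":0.42},{"linear":[0,0,0],"twist":0,"claw":0.42},{"linear":[0,0,0],"twist":0,"claw":0.42},{"linear":[0,0,20],"twist":0,"claw":0.42},{"linear":[0,0,55],"twist":0,"claw":0.42},{"linear":[0,0,75],"twist":7,"claw":0.42},{"linear":[13,38,75],"twist":14,"claw":0.42},{"linear":[26,76,75],"twist":21,"claw":0.42},{"linear":[39,114,75],"twist":28,"claw":0.42},{"linear":[52,152,75],"twist":35,"claw":0.42},{"linear":[65,190,75],"twist":42,"claw":0.42},{"linear":[75,225,75],"twist":49,"claw":0.42}])

```text
clock: 22.57
position: [0.5025, -0.108, 0.1375]
ee_rot: [0.001, 0.396, 0.918, 0.0]
contact_force: [0.9, 0.1, 0.0]
width: 0.0362
gripper_force: 0.0
```

Emit:
drive_tool(deltas=[{"linear":[13,38,0],"twist":7,"claw":0.42},{"linear":[26,76,0],"twist":14,"claw":0.42},{"linear":[39,114,0],"twist":21,"claw":0.42},{"linear":[52,152,0],"twist":28,"claw":0.42},{"linear":[65,190,0],"twist":35,"claw":0.42},{"linear":[75,225,0],"twist":42,"claw":0.42},{"linear":[75,225,0],"twist":49,"claw":0.42},{"linear":[75,225,0],"twist":52.5,"claw":0.42},{"linear":[75,225,0],"twist":52.5,"claw":0.42},{"linear":[75,225,0],"twist":52.5,"claw":0.42}])

```text
clock: 23.4
position: [0.5767, 0.1152, 0.1372]
ee_rot: [-0.0, -0.048, 0.999, -0.0]
contact_force: [0.1, 0.4, 0.7]
width: 0.0359
gripper_force: 0.0
```

Run:
```python
from h import *
im=snap('top','t7');B=snap('scene','s7');s=sensors.get_state();print(s['clock'],s['position'],yaw(s),s['contact_force'],s['width'])
lant(im,.046,(295,205,408,255),.034)
lant(im,.045,(440,222,498,298),.034)
A=im[190:320,290:520];B=B[200:400,150:460]
cv2.imwrite('pics/c7.png',cv2.cvtColor(np.hstack([cv2.resize(A,(400,260)),cv2.resize(B,(400,260))]),cv2.COLOR_RGB2BGR))
for n in('s6','s7'):
    i=cv2.cvtColor(cv2.imread(f'pics/{n}.png'),cv2.COLOR_BGR2RGB);print(n,[(b[0],b[1]) for b in blobs(red(i),'scene',.046)])
```

```text
23.5 [0.576594   0.11465636 0.13728127] 95.44183415534417 [-0.78252559 -0.28850495 -0.27619213] 0.03550204193989971
btn [366.  214.2] 68 [607. -38.] handle mean dist 55.0 n 71 dir(btn->handle)deg -177.0 grip [559. -41.] meanhandle [552. -41.]
btn [458.5 242.8] 71 [ 520. -325.] handle mean dist 44.0 n 95 dir(btn->handle)deg -104.3 grip [ 508. -372.] meanhandle [ 509. -368.]
btn [478.9 274.7] 66 [ 421. -383.] handle mean dist 51.0 n 96 dir(btn->handle)deg 87.0 grip [ 423. -335.] meanhandle [ 423. -331.]
s6 [(array([161.1,  33.5]), np.int32(275)), (array([434.9, 165.9]), np.int32(18)), (array([349.1, 255.1]), np.int32(61)), (array([339.6, 290.6]), np.int32(71)), (array([130.1, 298.7]), np.int32(118)), (array([193.7, 317.4]), np.int32(79)), (array([240.9, 333.9]), np.int32(99))]
s7 [(array([161.2,  29. ]), np.int32(341)), (array([434.9, 165.9]), np.int32(18)), (array([349.2, 255. ]), np.int32(62)), (array([339.6, 290.6]), np.int32(71)), (array([130.4, 299.1]), np.int32(106)), (array([195.5, 329.3]), np.int32(83)), (array([241., 334.]), np.int32(97))]
```

View pics/c7.png

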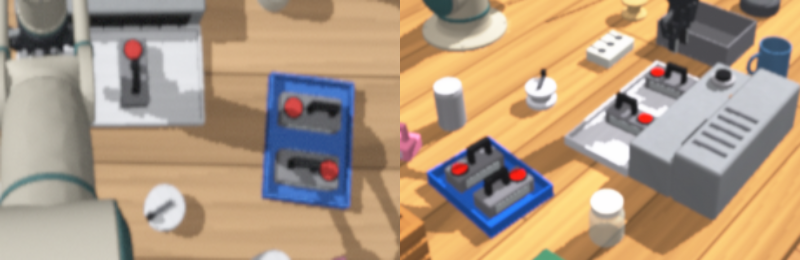

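Both weak lanterns stand flat in the bait tray. L1 and L3 have not moved. Grasping L1.

Emit:
drive_tool(deltas=[{"linear":[0,0,-35],"twist":0,"claw":0.42},{"linear":[0,0,-60],"twist":0,"claw":0.42},{"linear":[0,0,-72],"twist":0,"claw":0.42},{"linear":[0,0,-73],"twist":0,"claw":0.42},{"linear":[0,0,-73],"twist":0,"claw":0},{"linear":[0,0,-73],"twist":0,"claw":0},{"linear":[0,0,-73],"twist":0,"claw":0},{"linear":[0,0,-73],"twist":0,"claw":0},{"linear":[0,0,-73],"twist":0,"claw":0},{"linear":[0,0,-73],"twist":0,"claw":0}])

```text
clock: 24.33
position: [0.5772, 0.115, 0.0652]
ee_rot: [0.001, -0.048, 0.999, -0.0]
contact_force: [0.2, -1.9, 0.1]
width: 0.0129
gripper_force: 72.0
```

Emit:
drive_tool(deltas=[{"linear":[0,0,15],"twist":0,"claw":0},{"linear":[0,0,45],"twist":0,"claw":0},{"linear":[0,15,70],"twist":0,"claw":0},{"linear":[-2,35,87],"twist":-7,"claw":0},{"linear":[-2,60,87],"twist":-14,"claw":0},{"linear":[-4,85,87],"twist":-21,"claw":0},{"linear":[-4,110,87],"twist":-28,"claw":0},{"linear":[-6,135,87],"twist":-35,"claw":0},{"linear":[-8,160,87],"twist":-42,"claw":0},{"linear":[-8,185,87],"twist":-49,"claw":0},{"linear":[-8,204,87],"twist":-56,"claw":0},{"linear":[-8,204,87],"twist":-63,"claw":0}])

```text
clock: 25.33
position: [0.568, 0.3234, 0.151]
ee_rot: [-0.001, 0.482, 0.876, 0.001]
contact_force: [-0.2, -0.4, -2.7]
width: 0.0126
gripper_force: 71.4
```

Emit:
drive_tool(deltas=[{"linear":[0,0,0],"twist":-7,"claw":0},{"linear":[0,0,0],"twist":-14,"claw":0},{"linear":[0,0,0],"twist":-21,"claw":0},{"linear":[0,0,0],"twist":-28,"claw":0},{"linear":[0,0,0],"twist":-30.5,"claw":0},{"linear":[0,0,0],"twist":-30.5,"claw":0},{"linear":[0,0,0],"twist":-30.5,"claw":0}])

```text
clock: 25.92
position: [0.5683, 0.319, 0.1511]
ee_rot: [-0.0, 0.694, 0.72, -0.0]
contact_force: [-0.4, 0.1, -2.4]
width: 0.0128
gripper_force: 71.5
```

Run:
```python
from h import *
im=snap('top','t8');B=snap('scene','s8');s=sensors.get_state();print(s['clock'],s['position'],yaw(s),s['contact_force'],s['width'])
lant(im,.046,(295,205,408,255),.034)
print([(b[0],b[1]) for b in blobs(red(B),'scene',.046)])
A=im[190:320,190:420];B=B[160:340,270:480]
cv2.imwrite('pics/c8.png',cv2.cvtColor(np.hstack([cv2.resize(A,(400,300)),cv2.resize(B,(400,300))]),cv2.COLOR_RGB2BGR))
```

```text
26.0167 [0.56842316 0.31900103 0.15118337] 2.114233200651846 [-0.00764603  0.35389509 -2.59018371] 0.013064466636099767
btn [366.  214.1] 67 [608. -38.] handle mean dist 53.0 n 61 dir(btn->handle)deg -177.0 grip [560. -41.] meanhandle [554. -41.]
[(array([161.2,  28.9]), np.int32(337)), (array([434.9, 165.9]), np.int32(18)), (array([409.8, 199.6]), np.int32(27)), (array([339.6, 290.6]), np.int32(71)), (array([130. , 299.4]), np.int32(96)), (array([195.9, 329.3]), np.int32(90)), (array([240.9, 333.9]), np.int32(100))]
```

View pics/c8.png

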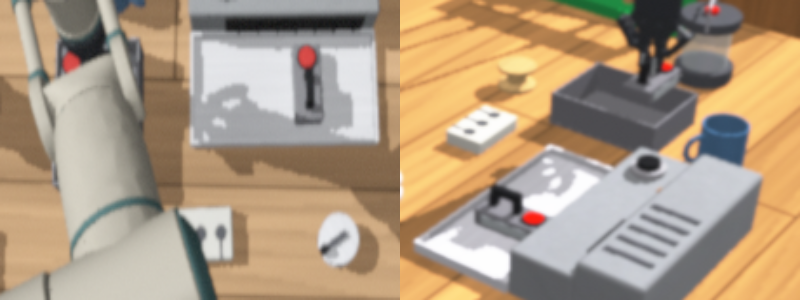

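L1 hangs over the far half of the tote. Lowering it.

Emit:
drive_tool(deltas=[{"linear":[0,0,-30],"twist":0,"claw":0},{"linear":[0,0,-60],"twist":0,"claw":0},{"linear":[0,0,-76],"twist":0,"claw":0},{"linear":[0,0,-83],"twist":0,"claw":0},{"linear":[0,0,-85.5],"twist":0,"claw":0},{"linear":[0,0,-87],"twist":0,"claw":0},{"linear":[0,0,-87],"twist":0,"claw":0}])

```text
clock: 26.6
position: [0.5696, 0.3195, 0.0654]
ee_rot: [0.0, 0.694, 0.72, 0.001]
contact_force: [0.6, -0.2, -3.0]
width: 0.0127
gripper_force: 71.5
```

Emit:
drive_tool(deltas=[{"linear":[0,0,-0.5],"twist":0,"claw":0},{"linear":[0,0,-1],"twist":0,"claw":0},{"linear":[0,0,-1],"twist":0,"claw":0}])

```text
clock: 26.85
position: [0.5691, 0.3193, 0.0642]
ee_rot: [0.0, 0.694, 0.72, 0.001]
contact_force: [-0.3, 0.5, -1.7]
width: 0.0127
gripper_force: 71.7
```

Emit:
drive_tool(deltas=[{"linear":[0,0,-0.7],"twist":0,"claw":0},{"linear":[0,0,-0.7],"twist":0,"claw":0}])

```text
clock: 27.02
position: [0.5691, 0.3193, 0.0641]
ee_rot: [0.0, 0.694, 0.72, 0.001]
contact_force: [-1.3, -1.0, 5.2]
width: 0.0127
gripper_force: 72.4
```

Contact with the floor. Release and go to L3.

Emit:
drive_tool(deltas=[{"linear":[0,0,0],"twist":0,"claw":0.42},{"linear":[0,0,0],"twist":0,"claw":0.42},{"linear":[0,0,0],"twist":0,"claw":0.42},{"linear":[0,0,20],"twist":0,"claw":0.42},{"linear":[0,0,55],"twist":0,"claw":0.42},{"linear":[0,0,75],"twist":7,"claw":0.42},{"linear":[-2,-38,75],"twist":14,"claw":0.42},{"linear":[-4,-76,75],"twist":21,"claw":0.42},{"linear":[-6,-114,75],"twist":28,"claw":0.42},{"linear":[-8,-152,75],"twist":35,"claw":0.42},{"linear":[-10,-190,75],"twist":42,"claw":0.42},{"linear":[-10,-225,75],"twist":49,"claw":0.42}])

```text
clock: 28.02
position: [0.558, 0.0933, 0.1376]
ee_rot: [0.0, 0.333, 0.943, -0.0]
contact_force: [1.1, 0.5, 0.1]
width: 0.0353
gripper_force: 0.0
```

Emit:
drive_tool(deltas=[{"linear":[0,-35,0],"twist":7,"claw":0.42},{"linear":[-1,-70,0],"twist":14,"claw":0.42},{"linear":[-2,-105,0],"twist":21,"claw":0.42},{"linear":[-2,-135,0],"twist":28,"claw":0.42},{"linear":[-2,-135,0],"twist":35,"claw":0.42},{"linear":[-2,-135,0],"twist":42,"claw":0.42},{"linear":[-2,-135,0],"twist":42,"claw":0.42},{"linear":[-2,-135,0],"twist":42,"claw":0.42}])

```text
clock: 28.68
position: [0.5567, -0.0401, 0.1376]
ee_rot: [0.0, -0.023, 1.0, 0.0]
contact_force: [-0.9, -0.2, 0.1]
width: 0.036
gripper_force: 0.0
```

Run:
```python
from h import *
im=snap('top','t9');B=snap('scene','s9');s=sensors.get_state();print(s['clock'],s['position'],yaw(s),s['contact_force'],s['width'])
print([(b[0],b[1]) for b in blobs(red(B),'scene',.046)])
lant(im,.045,(440,222,498,298),.034)
lant(im,.045,(220,208,275,275),.034,45)
A=im[190:320,190:420];B=B[160:340,270:480]
cv2.imwrite('pics/c9.png',cv2.cvtColor(np.hstack([cv2.resize(A,(400,300)),cv2.resize(B,(400,300))]),cv2.COLOR_RGB2BGR))
```

```text
28.7833 [ 0.5566707  -0.03961562  0.13757787] 92.69559634468587 [-0.59310731  0.63718083  0.15668994] 0.03571368890530603
[(array([161.2,  29. ]), np.int32(339)), (array([434.9, 165.9]), np.int32(18)), (array([406.7, 222.9]), np.int32(41)), (array([339.6, 290.6]), np.int32(71)), (array([130.4, 299.1]), np.int32(106)), (array([195.9, 329.3]), np.int32(90)), (array([240.9, 334. ]), np.int32(84))]
btn [458.6 242.9] 54 [ 519. -325.] handle mean dist 44.0 n 93 dir(btn->handle)deg -104.0 grip [ 508. -372.] meanhandle [ 509. -368.]
btn [478.8 274.5] 70 [ 421. -383.] handle mean dist 52.0 n 85 dir(btn->handle)deg 88.8 grip [ 422. -335.] meanhandle [ 422. -331.]
btn [236.4 224.6] 72 [567. 368.] handle mean dist 49.0 n 24 dir(btn->handle)deg -96.8 grip [561. 320.] meanhandle [561. 319.]
```

View pics/c9.png

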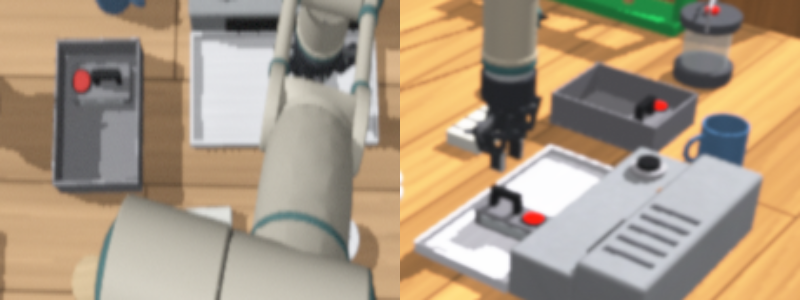

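L1 stands in the far half of the tote. Grasping L3.

Emit:
drive_tool(deltas=[{"linear":[0,-1,-35],"twist":0,"claw":0.42},{"linear":[0,-1,-60],"twist":0,"claw":0.42},{"linear":[0,-1,-72],"twist":0,"claw":0.42},{"linear":[0,-1,-73],"twist":0,"claw":0.42},{"linear":[0,-1,-73],"twist":0,"claw":0},{"linear":[0,-1,-73],"twist":0,"claw":0},{"linear":[0,-1,-73],"twist":0,"claw":0},{"linear":[0,-1,-73],"twist":0,"claw":0},{"linear":[0,-1,-73],"twist":0,"claw":0},{"linear":[0,-1,-73],"twist":0,"claw":0}])

```text
clock: 29.62
position: [0.5569, -0.0409, 0.0651]
ee_rot: [0.0, -0.024, 1.0, 0.0]
contact_force: [0.0, 0.9, -1.2]
width: 0.0128
gripper_force: 71.3
```

Emit:
drive_tool(deltas=[{"linear":[0,0,15],"twist":0,"claw":0},{"linear":[0,0,40],"twist":0,"claw":0},{"linear":[0,30,40],"twist":0,"claw":0},{"linear":[0,60,45],"twist":-7,"claw":0},{"linear":[-5,95,55],"twist":-14,"claw":0},{"linear":[-15,130,65],"twist":-21,"claw":0},{"linear":[-30,160,75],"twist":-28,"claw":0},{"linear":[-40,190,87],"twist":-35,"claw":0},{"linear":[-50,220,87],"twist":-42,"claw":0},{"linear":[-60,250,87],"twist":-49,"claw":0},{"linear":[-70,280,87],"twist":-56,"claw":0},{"linear":[-80,310,87],"twist":-63,"claw":0}])

```text
clock: 30.62
position: [0.4758, 0.2705, 0.1519]
ee_rot: [0.0, 0.504, 0.864, 0.0]
contact_force: [1.1, -0.6, -3.4]
width: 0.0128
gripper_force: 71.1
```

Emit:
drive_tool(deltas=[{"linear":[0,30,0],"twist":-7,"claw":0},{"linear":[-1,60,0],"twist":-14,"claw":0},{"linear":[-1,74,0],"twist":-21,"claw":0},{"linear":[-1,74,0],"twist":-27.7,"claw":0},{"linear":[-1,74,0],"twist":-27.7,"claw":0},{"linear":[-1,74,0],"twist":-27.7,"claw":0}])

```text
clock: 31.12
position: [0.4753, 0.343, 0.1514]
ee_rot: [0.0, 0.693, 0.721, -0.0]
contact_force: [0.2, -0.6, -3.5]
width: 0.013
gripper_force: 71.0
```

Run:
```python
from h import *
im=snap('top','t10');B=snap('scene','s10');s=sensors.get_state();print(s['clock'],s['position'],yaw(s),s['contact_force'],s['width'])
A=im[190:320,190:420];B=B[160:340,270:480]
cv2.imwrite('pics/c10.png',cv2.cvtColor(np.hstack([cv2.resize(A,(400,300)),cv2.resize(B,(400,300))]),cv2.COLOR_RGB2BGR))
```

```text
31.2167 [0.47557062 0.34247221 0.15155224] 2.1989646090310293 [-0.23591595 -0.2053869  -3.0923284 ] 0.012969775651836211
```

View pics/c10.png

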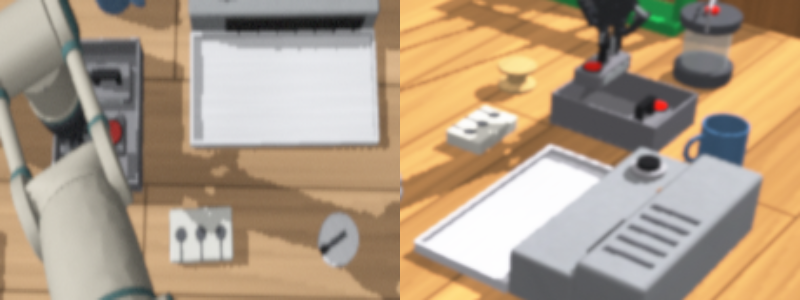

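L3 hangs over the near half of the tote; L1 is undisturbed and the catch tray is empty. Lowering.

Emit:
drive_tool(deltas=[{"linear":[0,0,-30],"twist":0,"claw":0},{"linear":[0,0,-60],"twist":0,"claw":0},{"linear":[0,0,-76],"twist":0,"claw":0},{"linear":[0,0,-83],"twist":0,"claw":0},{"linear":[0,0,-86],"twist":0,"claw":0},{"linear":[0,0,-88],"twist":0,"claw":0},{"linear":[0,0,-88],"twist":0,"claw":0}])

```text
clock: 31.8
position: [0.4764, 0.3431, 0.0647]
ee_rot: [0.0, 0.694, 0.72, 0.001]
contact_force: [-0.5, -0.7, -2.4]
width: 0.0128
gripper_force: 71.1
```

Emit:
drive_tool(deltas=[{"linear":[0,0,-0.5],"twist":0,"claw":0},{"linear":[0,0,-0.7],"twist":0,"claw":0},{"linear":[0,0,-0.7],"twist":0,"claw":0}])

```text
clock: 32.05
position: [0.4767, 0.3438, 0.0641]
ee_rot: [0.0, 0.694, 0.72, 0.002]
contact_force: [0.2, 0.7, -0.4]
width: 0.0126
gripper_force: 71.4
```

Emit:
drive_tool(deltas=[{"linear":[0,0,-0.5],"twist":0,"claw":0},{"linear":[0,0,-0.5],"twist":0,"claw":0.42},{"linear":[0,0,-0.5],"twist":0,"claw":0.42},{"linear":[0,0,-0.5],"twist":0,"claw":0.42},{"linear":[0,0,20],"twist":0,"claw":0.42},{"linear":[0,0,55],"twist":0,"claw":0.42},{"linear":[0,0,90],"twist":7,"claw":0},{"linear":[28,-29,90],"twist":14,"claw":0},{"linear":[56,-58,90],"twist":21,"claw":0},{"linear":[84,-87,90],"twist":28,"claw":0},{"linear":[112,-116,90],"twist":35,"claw":0},{"linear":[140,-145,90],"twist":42,"claw":0}])

```text
clock: 33.05
position: [0.6166, 0.1966, 0.153]
ee_rot: [0.0, 0.387, 0.922, 0.0]
contact_force: [0.4, -0.4, 0.1]
width: 0.0001
gripper_force: 0.0
```

Emit:
drive_tool(deltas=[{"linear":[28,-29,0],"twist":7,"claw":0},{"linear":[56,-58,0],"twist":14,"claw":0},{"linear":[79,-83,0],"twist":21,"claw":0},{"linear":[79,-83,-5],"twist":28,"claw":0},{"linear":[79,-83,-10],"twist":35,"claw":0},{"linear":[79,-83,-13],"twist":42,"claw":0},{"linear":[79,-83,-13],"twist":46,"claw":0},{"linear":[79,-83,-13],"twist":46,"claw":0}])

```text
clock: 33.72
position: [0.6944, 0.1147, 0.1391]
ee_rot: [-0.001, -0.001, 1.0, -0.0]
contact_force: [-0.5, -0.1, -0.6]
width: -0.0001
gripper_force: 0.0
```

Run:
```python
from h import *
im=snap('top','t11');B=snap('scene','s11');s=sensors.get_state();print(s['clock'],s['position'],yaw(s),s['contact_force'],s['width'])
lant(im,.045,(440,222,498,298),.034)
lant(im,.045,(220,208,275,275),.034,45)
A=im[120:360,200:520];B=B[130:410,100:480]
cv2.imwrite('pics/c11.png',cv2.cvtColor(np.hstack([cv2.resize(A,(400,300)),cv2.resize(B,(400,300))]),cv2.COLOR_RGB2BGR))
```

```text
33.8167 [0.69462036 0.1149861  0.13973754] 89.9701802490713 [-0.18572     0.76501158  1.30758148] 0.00019069371667184575
btn [457.9 243.5] 64 [ 518. -323.] handle mean dist 45.0 n 94 dir(btn->handle)deg -101.4 grip [ 508. -370.] meanhandle [ 509. -367.]
btn [478.8 274.6] 52 [ 421. -383.] handle mean dist 50.0 n 95 dir(btn->handle)deg 87.9 grip [ 423. -335.] meanhandle [ 423. -333.]
btn [236.4 224.6] 74 [567. 368.] handle mean dist 50.0 n 27 dir(btn->handle)deg -96.2 grip [562. 320.] meanhandle [562. 318.]
```

View pics/c11.png

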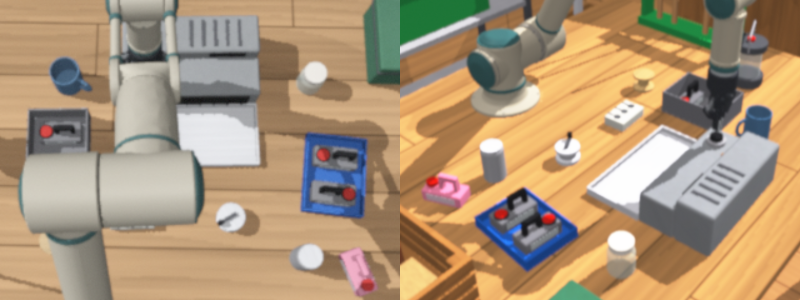

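Both weak lanterns and L1 are in place. The arm hides L3 from the top camera, so I swing aside and check it by numbers before the restart. The picture limit is used up.

Emit:
drive_tool(deltas=[{"linear":[0,-40,20],"twist":0,"claw":0},{"linear":[0,-80,20],"twist":0,"claw":0},{"linear":[0,-120,20],"twist":0,"claw":0},{"linear":[0,-160,20],"twist":0,"claw":0},{"linear":[0,-200,20],"twist":0,"claw":0},{"linear":[0,-200,20],"twist":0,"claw":0}])

```text
clock: 34.32
position: [0.6948, -0.0933, 0.1602]
ee_rot: [0.001, 0.003, 1.0, -0.003]
contact_force: [0.1, 0.2, 0.1]
width: -0.0001
gripper_force: 0.0
```

Run:
```python
from h import *
im=snap('top','t12');B=snap('scene','s12');print(sensors.get_state()['position'])
lant(im,.045,(440,222,498,298),.034)
lant(im,.045,(220,208,275,275),.034,45)
for n,c in [('L3',(476,329)),('L1',(568,333))]:
    s=-1 if n=='L3' else 1
    print(n,'expected button px',proj('top',[c[0]/1e3,(c[1]+34*s)/1e3,.045]).round(1),'scene',proj('scene',[c[0]/1e3,(c[1]+34*s)/1e3,.045]).round(1))
print([(b[0],b[1]) for b in blobs(red(B),'scene',.046,5)])
```

```text
[ 0.6945792  -0.08673983  0.159993  ]
btn [458.4 243.2] 78 [ 519. -325.] handle mean dist 44.0 n 90 dir(btn->handle)deg -102.6 grip [ 508. -372.] meanhandle [ 509. -368.]
btn [478.8 274.5] 70 [ 421. -383.] handle mean dist 51.0 n 83 dir(btn->handle)deg 88.8 grip [ 422. -335.] meanhandle [ 422. -331.]
btn [236.5 224.7] 74 [567. 368.] handle mean dist 52.0 n 22 dir(btn->handle)deg -95.3 grip [562. 320.] meanhandle [562. 316.]
btn [258.4 252.2] 64 [480. 294.] handle mean dist 42.0 n 20 dir(btn->handle)deg 103.2 grip [469. 341.] meanhandle [470. 335.]
L3 expected button px [258.1 253.4] scene [369.  222.1]
L1 expected button px [236.7 224.3] scene [405.3 222.6]
[(array([161.3,  29. ]), np.int32(335)), (array([434.9, 165.9]), np.int32(18)), (array([406.7, 222.9]), np.int32(41)), (array([130.3, 298.9]), np.int32(114)), (array([195.9, 329.3]), np.int32(90)), (array([240.9, 333.9]), np.int32(100))]
```

All four buttons lie within 4 mm of where they should be, at floor height, so the lanterns stand flat. Press the key again.

Emit:
drive_tool(deltas=[{"linear":[0,40,0],"twist":0,"claw":0},{"linear":[0,80,0],"twist":0,"claw":0},{"linear":[0,120,0],"twist":0,"claw":0},{"linear":[0,160,0],"twist":0,"claw":0},{"linear":[0,200,0],"twist":0,"claw":0},{"linear":[0,200,-18],"twist":0,"claw":0},{"linear":[0,200,-20],"twist":0,"claw":0},{"linear":[0,200,-20],"twist":0,"claw":0}])

```text
clock: 35.08
position: [0.6931, 0.1168, 0.1386]
ee_rot: [-0.002, -0.002, 1.0, -0.0]
contact_force: [-0.3, -0.6, 0.5]
width: 0.0
gripper_force: 0.0
```

Emit:
drive_tool(deltas=[{"linear":[0,0,-12],"twist":0,"claw":0},{"linear":[0,0,-15],"twist":0,"claw":0},{"linear":[0,0,-18],"twist":0,"claw":0},{"linear":[0,0,-20],"twist":0,"claw":0},{"linear":[0,0,-22],"twist":0,"claw":0},{"linear":[0,0,-24],"twist":0,"claw":0},{"linear":[0,0,-25],"twist":0,"claw":0},{"linear":[0,0,-25],"twist":0,"claw":0},{"linear":[0,0,-25],"twist":0,"claw":0}])

```text
clock: 35.83
position: [0.6945, 0.1143, 0.117]
ee_rot: [0.0, -0.0, 1.0, -0.0]
contact_force: [-3.6, -0.2, 10.0]
width: -0.0
gripper_force: 4.8
```

Emit:
drive_tool(deltas=[{"linear":[0,0,-1],"twist":0,"claw":0},{"linear":[0,0,-1],"twist":0,"claw":0}])

```text
clock: 36.0
position: [0.6945, 0.1143, 0.1169]
ee_rot: [0.001, -0.0, 1.0, -0.0]
contact_force: [-4.3, -0.3, 12.6]
width: -0.0002
gripper_force: 6.7
```

Emit:
drive_tool(deltas=[{"linear":[0,0,10],"twist":0,"claw":0},{"linear":[0,0,50],"twist":0,"claw":0},{"linear":[0,0,90],"twist":0,"claw":0},{"linear":[0,-40,100],"twist":0,"claw":0},{"linear":[0,-80,100],"twist":0,"claw":0},{"linear":[0,-120,100],"twist":0,"claw":0},{"linear":[0,-160,100],"twist":0,"claw":0},{"linear":[0,-200,100],"twist":0,"claw":0},{"linear":[0,-200,100],"twist":0,"claw":0},{"linear":[0,-200,100],"twist":0,"claw":0}])

```text
clock: 36.83
position: [0.6946, -0.0882, 0.2135]
ee_rot: [0.0, 0.002, 1.0, -0.0]
contact_force: [-0.5, 0.5, -0.5]
width: 0.0003
gripper_force: 0.0
```

Run:
```python
from h import *
im=snap('top','t13');s=sensors.get_state();print(s['position'],s['contact_force'],s['clock'])
lant(im,.045,(440,222,498,298),.034)
lant(im,.045,(220,208,275,275),.034,45)
a=im;k=(a.max(2)<70);k[:165]=0;k[192:]=0;k[:,:305]=0;k[:,330:]=0
print('key',blobs(k,'top',.114,5))
```

```text
[ 0.69462269 -0.08621287  0.21355082] [-0.15600759 -0.27863143  0.19466728] 36.8833
btn [458.4 243.2] 78 [ 519. -325.] handle mean dist 44.0 n 94 dir(btn->handle)deg -103.0 grip [ 508. -372.] meanhandle [ 509. -367.]
btn [478.8 274.4] 69 [ 422. -383.] handle mean dist 52.0 n 84 dir(btn->handle)deg 89.1 grip [ 422. -335.] meanhandle [ 422. -331.]
btn [236.4 224.6] 72 [567. 368.] handle mean dist 51.0 n 27 dir(btn->handle)deg -96.0 grip [562. 320.] meanhandle [562. 317.]
btn [258.4 252.2] 63 [480. 294.] handle mean dist 40.0 n 20 dir(btn->handle)deg 103.9 grip [468. 341.] meanhandle [470. 333.]
key [(array([317.3, 179.9]), np.int32(77), array([693., 115., 114.]))]
```

```bash
python3 -c "
from rig import manip
print(manip.sign_off())"
```

```text
the job is handed in; nothing more can be done
None
```

The job is handed in: I pressed the charger's key to stop the machine, switched on all four lanterns, stood the two stiff ones in the tote and the two weak ones in the bait tray, and pressed the key again to restart it. The last camera check showed every lantern in place, and the robot's clock read about 37 s of the 210 s allowed.

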